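# Re-lay the drying-stone floor of a draining board and hang the cup to drain

### The arm

A 6-joint arm with a two-finger parallel gripper is mounted at the origin on a cart in front of the work surface, level with it; the furniture and walls round the work are solid. World frame = base frame: x ahead of the robot, y to its left, z up, the work surface at z = 0. Lengths are in m, angles in rad, forces in N, time in s.
With the tool pointing down it reaches from about 0.425 to 0.95 m from the base axis. Payload 3.5 kg.
Tool frame: the origin (TCP) lies on the front face of the gripper's body, between the roots of the fingers; the fingertips stand 73 mm ahead of it and the grasp point (between the pads) lies 54 mm ahead of it; z points along the fingers, y is the line along which they close (so a half turn about z gives the same grasp; the last joint's range is limited). The gripper opens to 85 mm and grips with 20 to 120 N. Pads are 22 mm wide; open, the fingers measure 114 mm over their backs; the gripper's body (76 mm by 85 mm) begins 54 mm behind the grasp point. The pads swing forward as they close: fully open they stand 13 mm farther back than shut.
Start: joints at [1.101, 0.286, 1.577, -0, 1.279, -0.15], TCP at [0.212, 0.641, 0.304] pointing down, gripper open.
Joint ranges: [-2.77, 2.77], [-0.9, 2.22], [0.21, 2.48], [-1.53, 4.67], [0.24, 2.81], [-2.84, 2.84]. Speed limits (rad/s): [2.79, 2.79, 3.14, 3.14, 3.14, 3.14].

### API

Orientations are given as a rotation vector (axis times angle).
In Python, from station import arm, imaging gives the robot as it stands. The module is installed in compiled form; this text tells all that it offers.
- The arm moves only by the tool jog_arm, never from a script. Its arguments are lists of equal length, an entry for each row: "xyz": the shift along the tool's x, y, z in mm, a list of three; "rotation": the turn, a rotation vector about the tool's x, y, z in rad, a list of three; "grip": the finger opening in mm, from 0 to 85.4. In form: {"xyz": [[x, y, z], ...], "rotation": [[wx, wy, wz], ...], "grip": [grip, ...]}. A call has 1 to 8 rows; each row is the pose to reach, as a shift and turn from the pose commanded when the call began, along the tool's axes at that moment; what a row does not reach only later rows make up. A row lasts 1/8 s, in which the tool goes at most 62.5 mm and 10.7 degrees, less where a joint would pass 70% of its speed; a pose out of reach is approached as far as the arm can. A call with a gripper value outside its range is refused whole. The fingers move at their own pace and stop on an object; "grip_force" is the grip in N (left out, the last holds). Time passes only in rows, so rows that repeat a pose let the fingers close. It gives the time, the measured TCP pose, the force, the opening and the grip force at its end, in the units of the state.
- arm.state(): the state, without advancing time (a new reading comes with each control period).
- imaging.grab_frame(name): name is "scene" or "top"; returns the picture (384x512x3 uint8, red, green, blue); there is no depth.
- imaging.camera_params(name): a dict with "camera_matrix" (3x3 intrinsics, pixels), "dist" ([k1, k2, p1, p2, k3] as OpenCV has them; the pictures are not rectified), "origin" and "orientation" of the camera in the world. Camera axes: x right, y up, looking along -z (the intrinsics and any distortion apply to the point x, -y, -z); pixel columns grow to the right and rows downward; lengths in m; the calibration is good to about 2 mm. A picture is of the moment at which its call begins. camera_params takes no time and is no camera call.
- arm.hand_in(): hands the job in; it is judged then, once.
Trained networks look in the newest picture that a camera, given by its name, has taken for a name from the list of things; names that differ only in an ending like _2 or _b are one class to them, and where a whole thing is asked for, a point or a joint stands for the part that bears it (a point fixed in the world has none). Each returns a list of dicts, best first, with "conf" (0 to 1); they miss things now and then, are a little off and sometimes report something else, mostly with a low value. They report only what shows in the picture. A call takes as long as a camera call. They do not tell look-alikes from the thing itself.
- imaging.spot_in(query, camera): "bbox" ([centre column, centre row, width, height] in pixels, round what is visible of it).
- imaging.tip_of(query, camera): "location" ([column, row] in pixels: a listed point, or the origin of a listed thing).
The state is a dict: "t": time; "q": joint angles; "joint_vel": joint speeds; "joint_torque": joint torques, N m; "ee_pos": TCP position; "tcp_rot": TCP orientation; "wrist_force": force on the tool from outside, world axes, zero at the start; "ft_torque": the same for the moment, N m; "opening": opening from 0.0 (shut) to 1.0 (fully open); "finger_force": force on a finger pad.
Only numpy, scipy, OpenCV 4.12 (cv2) and the standard library are available. Lean on these libraries where they do the work, as an engineer would, in place of code of your own. Each camera call takes 0.05 s, during which the arm holds its last target. There are 200 camera calls.

### The job

Put the stone floor of the wooden draining board back together: the T-shaped and the L-shaped drying stone that lie on its front deck belong in the empty part of the recess, where they interlock with the fixed stones; slide and turn each over the deck until it drops in fully, flush with the deck and its neighbours (the stone chips when dropped, so never raise one more than a finger's breadth, 20 mm, off the deck). Only when the floor is complete, hang the small brass cup mouth-down over one of the two slanting pegs, so that it hangs on the peg by itself, and leave it there. Leave everything else on the worktop where it stands.

Things in the scene. Friction and masses are not known exactly. Their poses are not given: they have to be found in the camera images.
- drain_board: Dark wooden draining board, 230 (x) x 290 (y) mm, fixed. Origin on the worktop under its middle; x points to its back, y to its left. Its deck is 24 mm high, free in front (board x -115 to 3 mm). Behind lies a recess 12.5 mm deep (x 3 to 93, y -120 to 120 mm) for 12 mm thick stones, flush with the deck when in place. Fixed stones fill its right part (y below 30 mm); two pegs rise from them.
- t_seat (a point): Where the origin of the T stone belongs: recess floor, board (63, 75, 11.5) mm, axes as the board's; the stone in place has these axes. The hole spans board y 30 to 120 mm, x 3 to 93 mm, less a fixed stem (y 30 to 60, x 33 to 63 mm). T goes at the back, L in front, only this way, with about 2 mm of play; with the L in first, the T can slide in over it.
- l_seat (a point): Where the origin of the L stone belongs: recess floor, board (33, 75, 11.5) mm, in the front of the hole; axes as the board's, and the stone in place has these axes. Stones slide on deck and stones with a friction of about 0.6.
- t_stone: Loose pale T-shaped stone, 12 mm thick, about 0.12 kg, outline 57.5 (x) x 87.5 (y) mm; origin mid-outline on the underside, z up. Bar 27.5 x 87.5 mm on the +x side (x 1 to 29 mm); stem 27.5 mm square to -x, at mid-length. Pushed low from behind its stem it stays level over the hole. Starts flat on the right of the front deck, turned 45 to 110 degrees counterclockwise (from above) from the way it belongs.
- l_stone: Loose pale L-shaped stone, 12 mm thick, about 0.12 kg, outline 57.5 (x) x 87.5 (y) mm; origin mid-outline on the underside, z up. Bar 27.5 x 87.5 mm on the -x side (x -29 to -1 mm); foot 27.5 mm square to +x at the +y end (y 16 to 44 mm). Starts flat on the left of the front deck, turned 45 to 110 degrees clockwise (from above) from the way it belongs.
- cup: Small brass cup without handle, 75 mm tall, 60 mm wide at the mouth, 51 mm at the foot, 0.14 kg, standing mouth-down on the worktop left of the board. Origin in the middle of its mouth; z runs from mouth to foot, so points up. Inside 68 mm deep, 44 mm wide or more.
- cup_foot (a point): Middle of the inside of the cup's foot, 68 mm above the mouth; its outside is 7 mm higher. When the cup hangs, this rests on the peg's end and the wall leans on the peg.
- peg_left_tip (a point): Middle of the rounded upper end of the left peg, 99 mm above the worktop, at board (24, -30) mm. Wooden peg 16 mm thick, 93 mm long above the stones, rooted at board (78, -30) mm; it leans 35 degrees from upright towards the board's front (-x).
- peg_right_tip (a point): The same for the right peg, 75 mm beside it and parallel: end at board (24, -105) mm, root at (78, -105) mm.
- lime: lime, 57 mm long, a bystander; origin under its middle
- spice: corked spice jar, 44 mm wide, 92 mm tall, a bystander; origin under its middle
There are look-alikes about, which are no part of the job. Leave any black look-alike of the l_stone alone. What is shaped like the t_stone but black is not meant.

How it is judged:
By the outcome, as a careful person would: the job done as asked, in the order asked, and still so for the second after the job is handed in, with the robot touching nothing.
It also fails if it takes over 72 s, if anything falls off the work surface, if the arm or the gripper's body presses on something with over 40 N, if the wrist force passes 120 N, or if a joint passes its speed limit or range.

## Working session

There is one attempt and no reset: what is moved stays moved. The work goes in short steps, Python scripts to look and compute and a tool call to move; the robot and the scene stay as the last step left them, time stands still between calls to the robot, and variables do not carry over. Pictures are saved under pics/ and viewed, at most 10 in all, crops included, and the job is handed in when it is done.

Besides the shell and the picture viewer there is one more tool, called after "Call:" in YAML: its name, and indented under it one key for each argument. jog_arm: Moves the arm, as the interface text tells. Its arguments: {"type":"object","properties":{"xyz":{"type":"array"},"rotation":{"type":"array"},"grip":{"type":"array"},"grip_force":{"type":"number"}},"required":["xyz","rotation","grip"]}

```bash
mkdir -p pics; cat > h.py <<'E'
import numpy as np, cv2
from scipy.spatial.transform import Rotation as R
from station import arm, imaging
def cam(n):
    p=imaging.camera_params(n); K=np.array(p['camera_matrix'],float); d=np.array(p['dist'],float); o=np.array(p['origin'],float)
    q=np.array(p['orientation'],float)
    M=q if q.shape==(3,3) else (R.from_rotvec(q).as_matrix() if q.size==3 else R.from_quat(q).as_matrix())
    return K,d,o,M
def ray_to_z(n,px,z):
    K,d,o,M=cam(n); u=cv2.undistortPoints(np.array(px,float).reshape(-1,1,2),K,d).reshape(-1,2)
    v=np.c_[u[:,0],-u[:,1],-np.ones(len(u))]@M.T
    return o+v*((z-o[2])/v[:,2])[:,None]
def proj(n,P):
    K,d,o,M=cam(n); c=(np.atleast_2d(P)-o)@M; c=c*[1,-1,-1]
    return cv2.projectPoints(c,np.zeros(3),np.zeros(3),K,d)[0].reshape(-1,2)
E
python3 - <<'E'
from h import *
for n in('scene','top'):
    print(n,imaging.camera_params(n)); im=imaging.grab_frame(n); cv2.imwrite(f'pics/{n}0.png',cv2.resize(im[:,:,::-1],None,fx=1.56,fy=1.56,interpolation=cv2.INTER_CUBIC))
    for q in('drain_board','t_stone','l_stone','cup','t_seat','l_seat','peg_left_tip','peg_right_tip','lime','spice'):
        print(q,[(np.round(r['location'],1).tolist(),round(r['conf'],2)) for r in imaging.tip_of(q,n)][:3])
print(arm.state())
E
```

```text
scene {'camera_matrix': array([[490.87969215,   0.        , 249.08813034],
       [  0.        , 490.87969215, 189.29555492],
       [  0.        ,   0.        ,   1.        ]]), 'dist': array([-0.01404181,  0.        ,  0.        ,  0.        ,  0.        ]), 'origin': array([-0.46076718, -0.56454176,  0.62307295]), 'orientation': array([ 1.03338888, -0.59065869, -0.95106076])}
drain_board [([276.3, 233.9], 0.63)]
t_stone [([378.4, 265.3], 0.69), ([283.9, 245.4], 0.62)]
l_stone [([381.3, 218.1], 0.84), ([250.8, 232.4], 0.53)]
cup [([150.5, 224.2], 0.61)]
t_seat [([262.3, 218.5], 0.95)]
l_seat [([262.0, 217.7], 0.63)]
peg_left_tip [([291.2, 200.3], 0.8)]
peg_right_tip [([318.5, 206.2], 0.93), ([258.2, 217.8], 0.22)]
lime [([125.7, 191.9], 0.45)]
spice [([335.4, 199.4], 0.67), ([249.9, 228.5], 0.56)]
top {'camera_matrix': array([[479.25622297,   0.        , 252.61882399],
       [  0.        , 479.25622297, 197.31022042],
       [  0.        ,   0.        ,   1.        ]]), 'dist': array([-0.10354282,  0.        ,  0.        ,  0.        ,  0.        ]), 'origin': array([0.44319164, 0
[... 610 characters left out ...]
([122.5, 213.4], 0.16)]
{'t': 1.1, 'q': array([ 1.10102444e+00,  2.86295303e-01,  1.57668976e+00,  8.47153814e-06,
        1.27858480e+00, -1.50011788e-01]), 'joint_vel': array([ 0.0008121 , -0.00068497, -0.00146604, -0.00024526, -0.0015278 ,
       -0.00056046]), 'joint_torque': array([ 6.36566256e-04, -4.05974543e+01, -2.92947024e+01, -1.03117764e-04,
        4.63868328e-04, -1.77401667e-06]), 'ee_pos': array([0.21215348, 0.64078557, 0.30393355]), 'tcp_rot': array([-5.00144540e-01, -3.10152462e+00, -3.79765229e-05]), 'wrist_force': array([ 0.23654112, -1.75603364,  0.12787597]), 'ft_torque': array([-0.02473043, -0.05584501, -0.01988692]), 'finger_force': 0.0, 'opening': 1.0032535234772886}
```

View pics/top0.png

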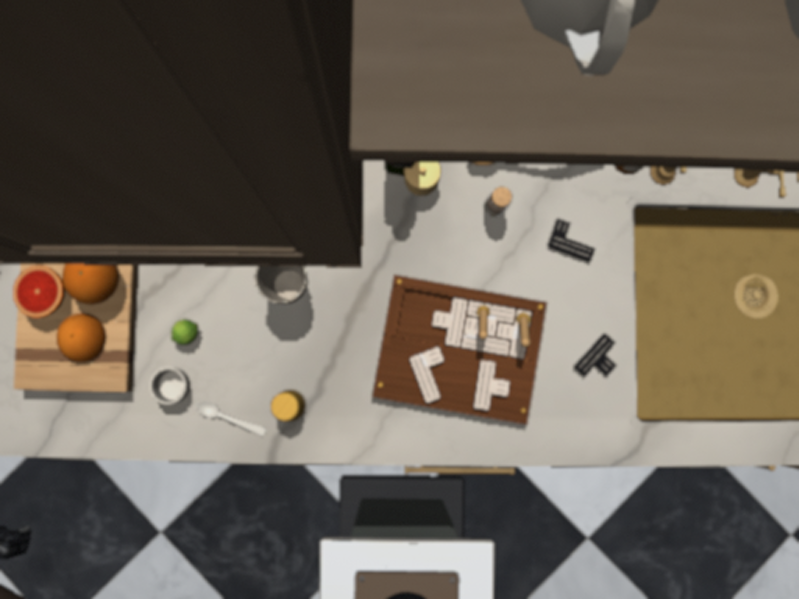

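View pics/scene0.png

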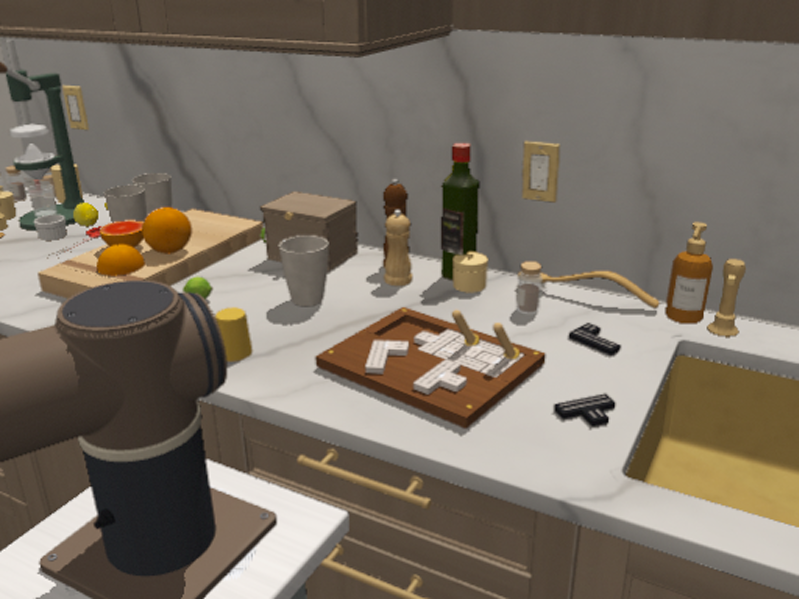

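The top picture shows the board around (460,350), with the L at (427,375) and the T at (490,385) on its deck. The cup (yellow) is at (287,405), and the black look-alikes are off the board at (572,242) and (595,355). Next I'll make orthophotos on the relevant planes and fit the poses.

```bash
cat > fit.py <<'E'
from h import *
from scipy.optimize import minimize
def ortho(n,z,x0,x1,y0,y1,mm=0.5,im=None):
    im=imaging.grab_frame(n) if im is None else im
    xs=np.arange(x1,x0,-mm/1000); ys=np.arange(y1,y0,-mm/1000)
    Y,X=np.meshgrid(ys,xs); P=np.c_[X.ravel(),Y.ravel(),np.full(X.size,z)]
    uv=proj(n,P).astype(np.float32).reshape(X.shape+(2,))
    return cv2.remap(im,uv[...,0],uv[...,1],cv2.INTER_CUBIC)   # up = +x, left = +y
T=np.array([(1,-43.75),(28.75,-43.75),(28.75,43.75),(1.25,43.75),(1.25,13.75),(-28.75,13.75),(-28.75,-13.75),(1.25,-13.75),(1.25,-43.75)])/1000
L=np.array([(-28.75,-43.75),(-1.25,-43.75),(-1.25,16.25),(28.75,16.25),(28.75,43.75),(-28.75,43.75)])/1000
B=np.array([(-115,-145),(115,-145),(115,145),(-115,145)])/1000
def place(s,p):
    c,si=np.cos(p[2]),np.sin(p[2]); return s@np.array([[c,si],[-si,c]])+p[:2]
def fit(shape,p0,n,z,gray):
    # maximise mean inside minus mean in a ring round the outline, subpixel, in the image itself
    g=cv2.resize(gray.astype(np.float32),None,fx=8,fy=8,interpolation=cv2.INTER_CUBIC)
    def draw(s):
        m=np.zeros(g.shape,np.uint8)
        uv=proj(n,np.c_[s,np.full(len(s),z)]); uv=(uv+.5)*8-.5
        cv2.fillPoly(m,[np.round(uv*16).astype(np.int32)],1,cv2.LINE_8,4); return m
    k=np.ones((33,33),np.uint8)
    def cost(p):
        m=draw(place(shape,p)); y,x=np.where(m); a=slice(max(y.min()-40,0),y.max()+40),slice(max(x.min()-40,0),x.max()+40)
        mm=m[a]; r=cv2.dilate(mm,k)-mm; i=mm-cv2.erode(mm,k)
        return g[a][r>0].mean()-g[a][i>0].mean()
    best=None
    for d in (0,.06,-.06):
        sx=np.array([p0+np.array(e) for e in((0,0,d),(.006,0,d),(0,.006,d),(0,0,d+.1))])
        r=minimize(cost,np.array(p0),method='Nelder-Mead',options=dict(initial_simplex=sx,xatol=1e-5,fatol=1e-3,maxiter=200))
        if best is None or r.fun<best.fun: best=r
    return best.x,best.fun
E
cat > a.py <<'E'
from fit import *
top=imaging.grab_frame('top'); sc=imaging.grab_frame('scene')
px=np.array([(398,276),(547,303),(527,427),(374,400)])/1.5625
c=ray_to_z('top',px,.024); print(np.round(c,4),np.linalg.norm(np.diff(c,axis=0),axis=1))
print('LT',ray_to_z('top',np.array([(427,375),(490,385)])/1.5625,.036))
ym=-np.degrees(0)
o=ortho('top',.024,c[:,0].min()-.02,c[:,0].max()+.02,c[:,1].min()-.02,c[:,1].max()+.02,im=top)
print(c[:,0].max()+.02,c[:,1].max()+.02,o.shape); cv2.imwrite('pics/o1.png',o[:,:,::-1])
for q,z in(('cup',0),('lime',0),('spice',0)):
    for n in('top','scene'):
        r=imaging.tip_of(q,n)[0]; print(q,n,ray_to_z(n,r['location'],z).round(4))
E
python3 a.py
```

```text
[[ 0.6392  0.0229  0.024 ]
 [ 0.5922 -0.2539  0.024 ]
 [ 0.3639 -0.2158  0.024 ]
 [ 0.4104  0.0642  0.024 ]] [0.2808429  0.23143942 0.28389034]
LT [[ 0.45690906 -0.03156219  0.036     ]
 [ 0.43991518 -0.14616565  0.036     ]]
0.6591587319425116 0.08423110945297474 (631, 717, 3)
cup top [[ 0.5059 -0.0946  0.    ]]
cup scene [[0.4012 0.2237 0.    ]]
lime top [[0.5346 0.4146 0.    ]]
lime scene [[0.5344 0.4176 0.    ]]
spice top [[ 0.7849 -0.1605  0.    ]]
spice scene [[ 0.787  -0.1523  0.    ]]
```

View pics/o1.png

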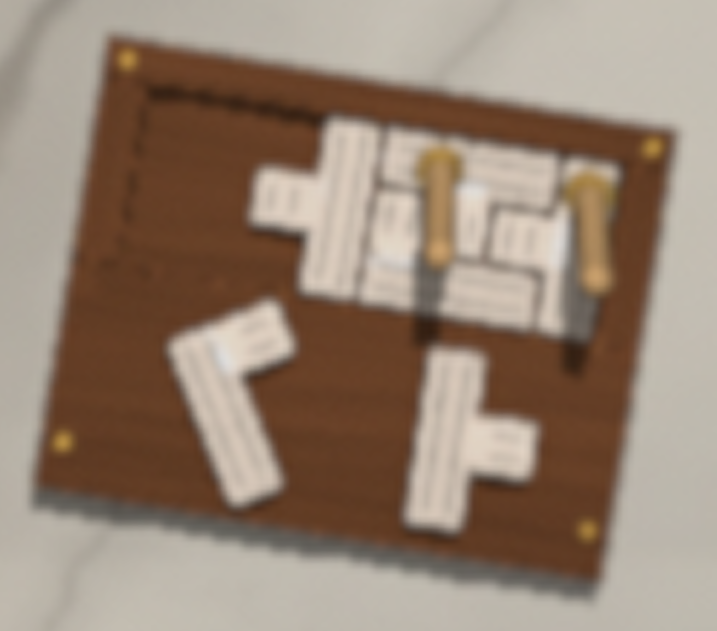

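Board yaw is about -9.5°. The L's bar is at (230,415) with its foot at the upper right, and the T's bar is at (445,440) with its stem to the right. Next come precise fits.

```bash
cat > b.py <<'E'
from fit import *
top=imaging.grab_frame('top'); sc=imaging.grab_frame('scene')
def hsv(i): return cv2.cvtColor(i,cv2.COLOR_RGB2HSV).astype(float)
b0=np.array([.5014,-.0957,-.168]); l0=np.array([.453,-.033,np.radians(-67)]); t0=np.array([.44,-.15,np.radians(83)])
F=np.array([(3,-120),(93,-120),(93,30),(3,30)])/1000
for n,im in(('top',top),('scene',sc)):
    s=hsv(im)[...,1]; v=im[...,2].astype(float)
    B_,f=fit(B,b0,n,.024,s); print(n,'board',B_.round(4),np.degrees(B_[2]).round(2),f)
    for nm,S,p in(('l',L,l0),('t',T,t0)):
        x,f=fit(S,p,n,.036,v); d=place(np.zeros((1,2)),x)[0]-B_[:2]; c,si=np.cos(B_[2]),np.sin(B_[2])
        print(nm,x.round(4),'yaw',np.degrees(x[2]).round(2),'rel board',(1000*np.array([c*d[0]+si*d[1],-si*d[0]+c*d[1]])).round(1),np.degrees(x[2]-B_[2]).round(1),f)
    fr=1000*place(np.zeros((1,2)),B_)
for n in('top','scene'):
  for r in imaging.spot_in('cup',n)[:2]:
    print(n,'cup bbox',r, ray_to_z(n,r['bbox'][:2],.0375).round(4),ray_to_z(n,r['bbox'][:2],.075).round(4))
c=np.zeros((3,3)); A=R.from_rotvec(arm.state()['tcp_rot']).as_matrix(); print('tool axes',A.round(3))
E
python3 b.py
```

```text
top board [ 0.504  -0.0929 -0.1711] -9.8 -80.6241683959961
l [ 0.4577 -0.0417 -1.194 ] yaw -68.41 rel board [-54.3  42.6] -58.6 -105.70932006835938
t [ 0.4378 -0.1518  1.4106] yaw 80.82 rel board [-55.3 -69.3] 90.6 -100.5848388671875
scene board [ 0.5022 -0.0936 -0.1672] -9.58 -60.15900421142578
l [ 0.4568 -0.0412 -1.1948] yaw -68.46 rel board [-53.5  44.2] -58.9 -110.829833984375
t [ 0.4365 -0.1514  1.4302] yaw 81.94 rel board [-55.2 -67.9] 91.5 -91.8508071899414
top cup bbox {'bbox': [185.6, 258.1, 24.9, 22.1], 'conf': 0.68} [[0.4028 0.2158 0.0375]] [[0.4039 0.2107 0.075 ]]
scene cup bbox {'bbox': [150.6, 212.8, 22.0, 36.3], 'conf': 0.72} [[0.4013 0.2183 0.0375]] [[0.3461 0.1682 0.075 ]]
tool axes [[-0.949  0.314  0.   ]
 [ 0.314  0.949  0.   ]
 [ 0.     0.    -1.   ]]
```

```bash
cat > go.py <<'E'
from h import *
def axes(psi,tilt=0,yaw=0):  # psi: direction of closing axis (deg); tilt about closing axis
    a=np.radians(psi); y=np.array([np.cos(a),np.sin(a),0]); z=np.array([0,0,-1.]); M=np.c_[np.cross(y,z),y,z]
    return M@R.from_euler('y',tilt,degrees=True).as_matrix()
def jog(pos,psi,tilt=0,base=None):
    if base is None:
        s=arm.state(); p0=s['ee_pos']; M0=R.from_rotvec(s['tcp_rot']).as_matrix()
    else: p0,M0=np.array(base[0]),axes(*base[1:])
    M=axes(psi,tilt); return (1000*M0.T@(np.array(pos)-p0)).round(1).tolist(), R.from_matrix(M0.T@M).as_rotvec().round(4).tolist()
def st():
    s=arm.state(); M=R.from_rotvec(s['tcp_rot']).as_matrix()
    print('t',s['t'],'p',s['ee_pos'].round(4),'psi',np.degrees(np.arctan2(M[1,1],M[0,1])).round(2),'z',M[:,2].round(3),'F',s['wrist_force'].round(1),'open',round(s['opening']*85.4,1),'ff',s['finger_force'],'q',s['q'].round(2))
BD=np.array([.5031,-.0932,-.169])
def bd(x,y):
    c,s=np.cos(BD[2]),np.sin(BD[2]); return BD[:2]+np.array([c*x-s*y,s*x+c*y])/1000
E
python3 - <<'E'
from go import *
st()
print(jog((.46,.35,.25),20)); print(jog((.4509,-.028,.2),-68.4)); print(jog((.4509,-.028,.107),-68.4,0,((.4509,-.028,.2),-68.4)))
E
```

```text
t 1.7 p [0.2122 0.6408 0.3039] psi 71.68 z [ 0.  0. -1.] F [-0.7  0.1  0. ] open 85.3 ff 0.0 q [ 1.1   0.29  1.58  0.    1.28 -0.15]
([-326.7, -198.1, 53.9], [0.0, -0.0, 0.902])
([-436.9, -559.8, 103.9], [0.0, -0.0, 2.4448])
([0.0, 0.0, 93.0], [0.0, 0.0, 0.0])
```

Call:
jog_arm:
  xyz:
    - [-326.7,-198.1,53.9]
    - [-326.7,-198.1,53.9]
    - [-326.7,-198.1,53.9]
    - [-326.7,-198.1,53.9]
    - [-326.7,-198.1,53.9]
    - [-326.7,-198.1,53.9]
    - [-436.9,-559.8,103.9]
    - [-436.9,-559.8,103.9]
  rotation:
    - [0,0,0.9]
    - [0,0,0.9]
    - [0,0,0.9]
    - [0,0,0.9]
    - [0,0,0.9]
    - [0,0,0.9]
    - [0,0,2.4448]
    - [0,0,2.4448]
  grip: [50,50,50,50,50,50,50,50]
  grip_force: 30

```text
t: 2.7
ee_pos: [0.4528, 0.2324, 0.2349]
tcp_rot: [2.255, 2.187, 0.001]
wrist_force: [0.5, -0.5, -0.6]
opening: 0.585
finger_force: 0.0
```

```bash
python3 - <<'E'
from go import *
st(); print(jog((.4509,-.028,.2),-68.4))
E
```

```text
t 2.7 p [0.4528 0.2324 0.2349] psi -1.73 z [ 0.001 -0.    -1.   ] F [ 0.5 -0.5 -0.6] open 49.9 ff 0.0 q [ 0.27 -0.01  2.04 -0.    1.11  0.3 ]
([-260.3, 6.0, 34.9], [0.0005, -0.0004, 1.1635])
```

Call:
jog_arm:
  xyz:
    - [-260.3,6,34.9]
    - [-260.3,6,34.9]
    - [-260.3,6,34.9]
    - [-260.3,6,34.9]
    - [-260.3,6,34.9]
    - [-260.3,6,34.9]
    - [-260.3,6,34.9]
    - [-260.3,6,34.9]
  rotation:
    - [0,0,1.1635]
    - [0,0,1.1635]
    - [0,0,1.1635]
    - [0,0,1.1635]
    - [0,0,1.1635]
    - [0,0,1.1635]
    - [0,0,1.1635]
    - [0,0,1.1635]
  grip: [50,50,50,50,50,50,50,50]

```text
t: 3.7
ee_pos: [0.4522, -0.0262, 0.2003]
tcp_rot: [3.084, 0.599, 0.001]
wrist_force: [0.1, 0.2, 0.5]
opening: 0.588
finger_force: 0.0
```

```bash
python3 - <<'E'
from go import *
st(); print(jog((.4509,-.028,.107),-68.4))
E
```

```text
t 3.7 p [ 0.4522 -0.0262  0.2003] psi -68.02 z [ 0. -0. -1.] F [0.1 0.2 0.5] open 50.2 ff 0.0 q [-0.28 -0.1   2.19  0.    1.05  0.9 ]
([-1.9, 1.2, 93.3], [0.0003, -0.0004, 0.0066])
```

Call:
jog_arm:
  xyz:
    - [-1.9,1.2,50]
    - [-1.9,1.2,85]
    - [-1.9,1.2,93.3]
    - [-1.9,1.2,93.3]
    - [-1.9,1.2,93.3]
  rotation:
    - [0,0,0.0066]
    - [0,0,0.0066]
    - [0,0,0.0066]
    - [0,0,0.0066]
    - [0,0,0.0066]
  grip: [42,42,42,42,42]

```text
t: 4.32
ee_pos: [0.4521, -0.0282, 0.1085]
tcp_rot: [3.084, 0.588, 0.005]
wrist_force: [0.2, 0.8, 0.7]
opening: 0.489
finger_force: 0.0
```

```bash
python3 - <<'E'
from go import *
st(); im=imaging.grab_frame('scene'); a=im[180:290,200:340]; cv2.imwrite('pics/g1.png',cv2.resize(a[:,:,::-1],None,fx=5.5,fy=5.4,interpolation=cv2.INTER_CUBIC))
E
```

```text
t 4.325 p [ 0.4521 -0.0282  0.1085] psi -68.4 z [ 0.003 -0.001 -1.   ] F [0.2 0.8 0.7] open 41.8 ff 0.0 q [-0.29  0.06  2.24 -0.    0.84  0.91]
```

View pics/g1.png

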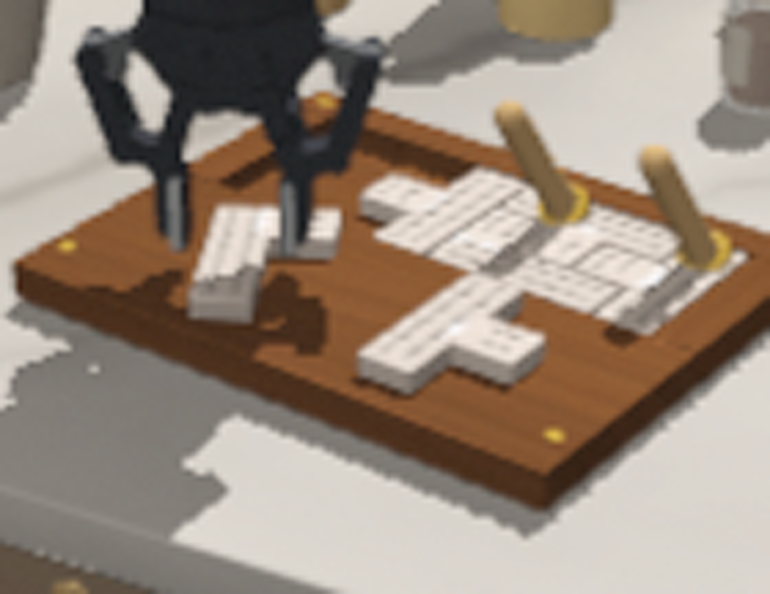

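The fingers straddle the L's bar at about (175,240) and (290,240), with the tips just above the deck. Closing now.

Call:
jog_arm:
  xyz:
    - [0,0,0]
    - [0,0,0]
    - [0,0,0]
    - [0,0,0]
  rotation:
    - [0,0,0]
    - [0,0,0]
    - [0,0,0]
    - [0,0,0]
  grip: [20,20,20,20]
  grip_force: 40

```text
t: 4.88
ee_pos: [0.4521, -0.0282, 0.1088]
tcp_rot: [3.085, 0.588, 0.005]
wrist_force: [-1.2, 0.9, 6.1]
opening: 0.239
finger_force: 3.0
```

```bash
python3 - <<'E'
from go import *
from fit import *
st()
lc=np.array([15,1])
p=arm.state()['ee_pos']; M=R.from_rotvec(arm.state()['tcp_rot']).as_matrix(); psi=np.degrees(np.arctan2(M[1,1],M[0,1]))
# target above seat: grip at board-frame l_seat + (-15,-1)
t=bd(33-15,75-1); y=np.degrees(BD[2]); print(t,y)
print(jog((p[0],p[1],p[2]+.004),psi)); m=bd(-45,74); print('via',m,jog((*m,p[2]+.004),y)); print(jog((*t,p[2]+.004),y))
E
```

```text
t 4.875 p [ 0.4521 -0.0282  0.1088] psi -68.42 z [ 0.003 -0.001 -1.   ] F [-1.2  0.9  6.1] open 20.4 ff 2.9916103529103566 q [-0.29  0.06  2.24  0.    0.84  0.91]
[ 0.53329012 -0.02328178] -9.682986737710912
([0.0, 0.0, -4.0], [0.0018, -0.0026, 0.0])
via [ 0.47118765 -0.01268539] ([23.4, -7.4, -4.0], [0.003, -0.0015, -1.0251])
([77.3, 25.3, -3.7], [0.003, -0.0015, -1.0251])
```

Call:
jog_arm:
  xyz:
    - [0,0,-3]
    - [0,0,-3]
    - [0,0,-3]
    - [0,0,4]
    - [0,0,8]
    - [0,0,8]
    - [0,0,8]
  rotation:
    - [0,0,0]
    - [0,0,0]
    - [0,0,0]
    - [0,0,0]
    - [0,0,0]
    - [0,0,0]
    - [0,0,0]
  grip: [42,42,42,42,42,42,42]

```text
t: 5.75
ee_pos: [0.4508, -0.0279, 0.0987]
tcp_rot: [-3.086, -0.588, 0.0]
wrist_force: [-0.3, -0.6, 0.6]
opening: 0.491
finger_force: 0.0
```

Call:
jog_arm:
  xyz:
    - [0,0,0]
    - [0,0,0]
    - [0,0,0]
    - [0,0,0]
  rotation:
    - [0,0,0]
    - [0,0,0]
    - [0,0,0]
    - [0,0,0]
  grip: [20,20,20,20]
  grip_force: 40

```text
t: 6.25
ee_pos: [0.4511, -0.028, 0.0992]
tcp_rot: [3.086, 0.588, 0.001]
wrist_force: [0.0, -0.1, 3.0]
opening: 0.305
finger_force: 40.3
```

```bash
python3 - <<'E'
from go import *
st()
p=arm.state()['ee_pos']; M=R.from_rotvec(arm.state()['tcp_rot']).as_matrix(); psi=np.degrees(np.arctan2(M[1,1],M[0,1]))
t=bd(33-15,75-1); y=np.degrees(BD[2]); print(t,y)
m=bd(-45,74); print('via',m,jog((*m,p[2]+.004),y)); print(jog((*t,p[2]+.004),y))
E
```

```text
t 6.25 p [ 0.4511 -0.028   0.0992] psi -68.42 z [ 0.001 -0.    -1.   ] F [ 0.  -0.1  3. ] open 26.0 ff 40.32834827899933 q [-0.29  0.08  2.24  0.    0.82  0.91]
[ 0.53329012 -0.02328178] -9.682986737710912
via [ 0.47118765 -0.01268539] ([24.3, -6.9, -4.0], [0.0008, -0.0004, -1.0251])
([78.1, 25.8, -3.9], [0.0008, -0.0004, -1.0251])
```

Call:
jog_arm:
  xyz:
    - [0,0,-4]
    - [24,-7,-4]
    - [24,-7,-4]
    - [24,-7,-4]
    - [24,-7,-4]
    - [24,-7,-4]
    - [24,-7,-4]
    - [24,-7,-4]
  rotation:
    - [0,0,0]
    - [0,0,-0.18]
    - [0,0,-0.36]
    - [0,0,-0.54]
    - [0,0,-0.72]
    - [0,0,-0.9]
    - [0,0,-1.0251]
    - [0,0,-1.0251]
  grip: [20,20,20,20,20,20,20,20]

```text
t: 7.25
ee_pos: [0.4701, -0.0125, 0.1025]
tcp_rot: [-2.402, -2.024, 0.001]
wrist_force: [-0.7, 0.5, -0.4]
opening: 0.305
finger_force: 40.0
```

```bash
python3 - <<'E'
from go import *
st(); t=bd(33-15,75-1); print(jog((*t,.1032),np.degrees(BD[2])))
E
```

```text
t 7.25 p [ 0.4701 -0.0125  0.1025] psi -9.76 z [-0.001  0.    -1.   ] F [-0.7  0.5 -0.4] open 26.0 ff 39.98336613178253 q [-0.24  0.11  2.2  -0.    0.83 -0.07]
([0.0, 64.1, -0.8], [-0.0009, -0.0, -0.0014])
```

Call:
jog_arm:
  xyz:
    - [0,25,-1]
    - [0,50,-1]
    - [0,64,-1]
    - [0,64,-1]
    - [0,64,-1]
  rotation:
    - [0,0,0]
    - [0,0,0]
    - [0,0,0]
    - [0,0,0]
    - [0,0,0]
  grip: [20,20,20,20,20]

```text
t: 7.88
ee_pos: [0.5326, -0.023, 0.1033]
tcp_rot: [-2.4, -2.025, 0.002]
wrist_force: [1.0, -0.9, -0.5]
opening: 0.307
finger_force: 40.0
```

```bash
python3 - <<'E'
from go import *
st(); im=imaging.grab_frame('scene'); a=im[170:270,210:340]; a=cv2.resize(a[:,:,::-1],None,fx=6,fy=6,interpolation=cv2.INTER_CUBIC)
def dr(P,z,col):
    P=np.array([bd(*p) for p in P]); uv=((proj('scene',np.c_[P,np.full(len(P),z)])-[210,170]+.5)*6-.5)
    cv2.polylines(a,[np.round(uv).astype(np.int32)],True,col,1,cv2.LINE_AA)
dr([(3,-120),(93,-120),(93,120),(3,120)],.024,(0,0,255)); dr([(-115,-145),(115,-145),(115,145),(-115,145)],.024,(255,0,0))
dr([(3,30),(33,30),(33,60),(63,60),(63,30),(93,30),(93,120),(3,120)],.024,(0,255,0))
p=arm.state()['ee_pos']; from fit import L,place
# the L predicted by the hand
psi=np.arctan2(*R.from_rotvec(arm.state()['tcp_rot']).as_matrix()[[1,0],1]); c=place(np.array([[.015,.001]]),(p[0],p[1],psi))[0]
uv=(proj('scene',np.c_[place(L,(*c,psi)),np.full(6,p[2]-.0632)])-[210,170]+.5)*6-.5; cv2.polylines(a,[np.round(uv).astype(np.int32)],True,(255,0,255),1,cv2.LINE_AA)
cv2.imwrite('pics/g2.png',a)
E
```

```text
t 7.875 p [ 0.5326 -0.023   0.1033] psi -9.7 z [-0.002  0.    -1.   ] F [ 1.  -0.9 -0.5] open 26.3 ff 39.979217648506165 q [-0.23  0.24  2.05 -0.    0.86 -0.06]
```

View pics/g2.png

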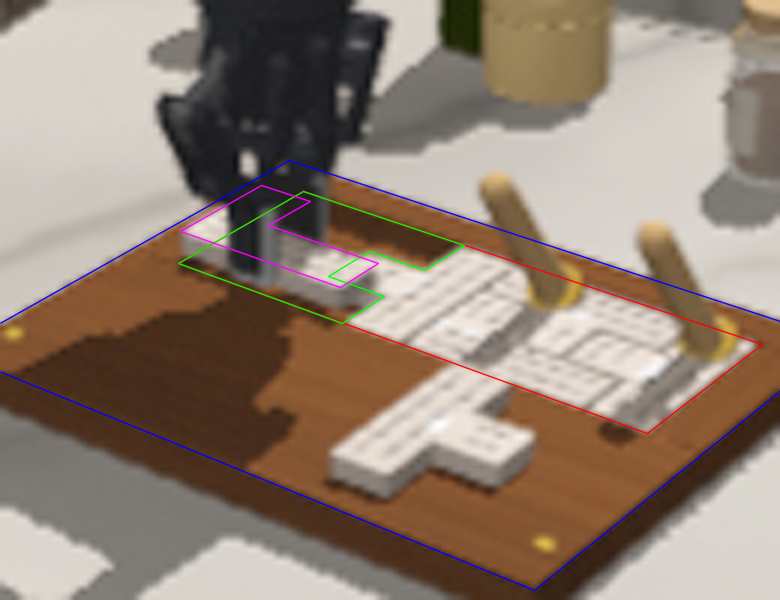

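The green hole outline and the red fixed-stone outline match the board. The held L (magenta) lies over the front of the hole, so I'm lowering it.

Call:
jog_arm:
  xyz:
    - [0,0,2]
    - [0,0,4]
    - [0,0,5.5]
    - [0,0,6.5]
    - [0,0,6.5]
  rotation:
    - [0,0,0]
    - [0,0,0]
    - [0,0,0]
    - [0,0,0]
    - [0,0,0]
  grip: [20,20,20,20,20]

```text
t: 8.55
ee_pos: [0.5336, -0.0233, 0.0972]
tcp_rot: [-2.401, -2.026, 0.0]
wrist_force: [0.5, -0.2, -0.1]
opening: 0.308
finger_force: 40.0
```

```bash
python3 - <<'E'
from go import *
st(); print(arm.state()['ft_torque'])
E
```

```text
t 8.55 p [ 0.5336 -0.0233  0.0972] psi -9.68 z [-0.  0. -1.] F [ 0.5 -0.2 -0.1] open 26.3 ff 39.97872591018677 q [-0.23  0.25  2.05 -0.    0.84 -0.06]
[-0.03605694  0.05699106  0.03795602]
```

Call:
jog_arm:
  xyz:
    - [0,0,1]
    - [0,0,1]
    - [0,0,1]
    - [0,0,1]
    - [0,0,1]
    - [0,0,-20]
    - [0,0,-45]
    - [0,0,-45]
  rotation:
    - [0,0,0]
    - [0,0,0]
    - [0,0,0]
    - [0,0,0]
    - [0,0,0]
    - [0,0,0]
    - [0,0,0]
    - [0,0,0]
  grip: [20,20,45,45,45,45,45,45]

```text
t: 9.55
ee_pos: [0.5351, -0.0237, 0.1444]
tcp_rot: [2.398, 2.023, 0.005]
wrist_force: [0.1, 0.3, -0.3]
opening: 0.528
finger_force: 0.0
```

```bash
python3 - <<'E'
from go import *
st(); im=imaging.grab_frame('scene'); a=im[170:270,210:340]; a=cv2.resize(a[:,:,::-1],None,fx=6,fy=6,interpolation=cv2.INTER_CUBIC)
cv2.imwrite('pics/g3.png',a)
from fit import *
v=imaging.grab_frame('top')[...,2].astype(float)
print(fit(T,np.array([.4372,-.1516,1.42]),'top',.036,v))
for z in(.0235,.03): print(fit(L,np.array([*bd(33,75),-.169]),'scene',z,im[...,2].astype(float)), bd(33,75))
E
```

```text
t 9.55 p [ 0.5351 -0.0237  0.1444] psi -9.68 z [ 0.005 -0.001 -1.   ] F [ 0.1  0.3 -0.3] open 45.1 ff 0.0 q [-0.23  0.17  2.03 -0.    0.93 -0.06]
(array([ 0.43764877, -0.15169081,  1.41465458]), np.float64(-103.547119140625))
(array([ 0.54872557, -0.02421947, -0.20309181]), np.float64(-91.34862518310547)) [ 0.54824462 -0.02481898]
(array([ 0.53748556, -0.03027757, -0.19500775]), np.float64(-91.19564056396484)) [ 0.54824462 -0.02481898]
```

View pics/g3.png

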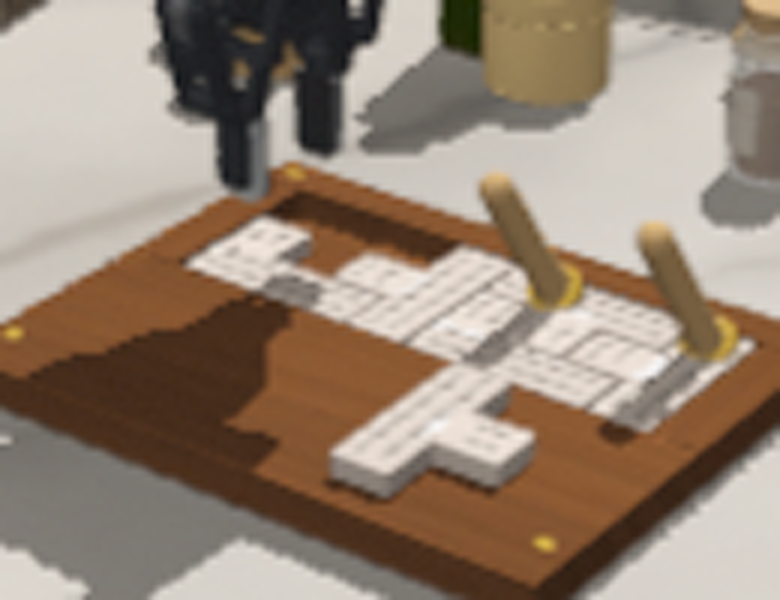

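The L is in and flush at (290,265). Next is the T.

```bash
python3 - <<'E'
from go import *
print(jog((.48,-.03,.2),20)); print(jog((.4374,-.1517,.2),81.3))
E
```

```text
([-15.6, -51.5, -58.1], [-0.0002, -0.0001, -0.5181])
([-142.7, -73.1, -58.1], [-0.0001, -0.0002, -1.588])
```

Call:
jog_arm:
  xyz:
    - [-5,-20,-50]
    - [-15,-51,-58]
    - [-60,-60,-58]
    - [-100,-73,-58]
    - [-142.7,-73.1,-58]
    - [-142.7,-73.1,-58]
    - [-142.7,-73.1,-58]
    - [-142.7,-73.1,-58]
  rotation:
    - [0,0,-0.18]
    - [0,0,-0.36]
    - [0,0,-0.54]
    - [0,0,-0.72]
    - [0,0,-0.9]
    - [0,0,-1.08]
    - [0,0,-1.26]
    - [0,0,-1.44]
  grip: [72,72,72,72,72,72,72,72]

```text
t: 10.65
ee_pos: [0.4368, -0.1516, 0.1986]
tcp_rot: [-0.461, -3.105, -0.002]
wrist_force: [-0.5, -0.4, 0.0]
opening: 0.846
finger_force: 0.0
```

Call:
jog_arm:
  xyz:
    - [0,0,0]
    - [0,0,0]
    - [0,0,0]
  rotation:
    - [0,0,-0.148]
    - [0,0,-0.148]
    - [0,0,-0.148]
  grip: [72,72,72]

```text
t: 11.02
ee_pos: [0.4372, -0.1515, 0.1995]
tcp_rot: [-0.241, -3.131, -0.001]
wrist_force: [-0.8, -0.0, 0.2]
opening: 0.847
finger_force: 0.0
```

```bash
python3 - <<'E'
from go import *
st(); print(jog((.4374,-.1517,.098),81.3))
E
```

```text
t 11.025 p [ 0.4372 -0.1515  0.1995] psi 81.18 z [-0.001  0.001 -1.   ] F [-0.8 -0.   0.2] open 72.3 ff 0.0 q [-0.55 -0.07  2.17 -0.    1.04 -1.97]
([-0.3, -0.2, 101.5], [0.0006, -0.0015, -0.002])
```

Call:
jog_arm:
  xyz:
    - [0,0,50]
    - [0,0,90]
    - [0,0,101.5]
    - [0,0,101.5]
    - [0,0,101.5]
  rotation:
    - [0,0,0]
    - [0,0,0]
    - [0,0,0]
    - [0,0,0]
    - [0,0,0]
  grip: [72,72,72,72,72]

```text
t: 11.65
ee_pos: [0.4387, -0.1524, 0.1005]
tcp_rot: [0.238, 3.13, -0.002]
wrist_force: [-0.4, 0.1, 0.6]
opening: 0.843
finger_force: 0.0
```

Call:
jog_arm:
  xyz:
    - [0,0,0]
    - [0,0,0]
    - [0,0,0]
    - [0,0,0]
  rotation:
    - [0,0,0]
    - [0,0,0]
    - [0,0,0]
    - [0,0,0]
  grip: [50,50,50,50]
  grip_force: 40

```text
t: 12.15
ee_pos: [0.4388, -0.1524, 0.1009]
tcp_rot: [0.238, 3.129, -0.002]
wrist_force: [-0.4, 1.4, 5.0]
opening: 0.653
finger_force: 41.8
```

```bash
python3 - <<'E'
from go import *
st()
E
```

```text
t 12.15 p [ 0.4388 -0.1524  0.1009] psi 81.3 z [ 0.003 -0.002 -1.   ] F [-0.4  1.4  5. ] open 55.7 ff 41.772281527519226 q [-0.55  0.1   2.21  0.    0.82 -1.97]
```

```bash
python3 - <<'E'
from go import *
st(); s=arm.state()['ee_pos']; z=s[2]+.005; y=np.degrees(BD[2])
for P in((-52,0),(-45,75),(63,75)): t=bd(*P); print(t,np.hypot(*t),jog((*t,z),y))
E
```

```text
t 12.15 p [ 0.4388 -0.1524  0.1009] psi 81.3 z [ 0.003 -0.002 -1.   ] F [-0.4  1.4  5. ] open 55.7 ff 41.772281527519226 q [-0.55  0.1   2.21  0.    0.82 -1.97]
[ 0.45184082 -0.08445377] 0.4596657117647443 ([-2.6, 69.1, -5.1], [0.0015, 0.0035, 1.588])
[ 0.47135585 -0.01169964] 0.47150102292655616 ([-10.9, 144.0, -5.2], [0.0015, 0.0035, 1.588])
[ 0.57781722 -0.02986488] 0.5785884974940275 ([-118.9, 142.1, -4.8], [0.0015, 0.0035, 1.588])
```

Call:
jog_arm:
  xyz:
    - [0,0,-7]
    - [-1,20,-7]
    - [-2,45,-7]
    - [-4,70,-7]
    - [-6,95,-7]
    - [-9,120,-7]
    - [-11,144,-7]
    - [-11,144,-7]
  rotation:
    - [0,0,0]
    - [0,0,0.18]
    - [0,0,0.36]
    - [0,0,0.54]
    - [0,0,0.72]
    - [0,0,0.9]
    - [0,0,1.08]
    - [0,0,1.26]
  grip: [50,50,50,50,50,50,50,50]

```text
t: 13.15
ee_pos: [0.4701, -0.0096, 0.106]
tcp_rot: [-2.042, -2.387, -0.0]
wrist_force: [-0.4, -0.9, -2.6]
opening: 0.65
finger_force: 42.8
```

Call:
jog_arm:
  xyz:
    - [0,0,0]
    - [0,0,0]
    - [0,0,0]
  rotation:
    - [0,0,0.18]
    - [0,0,0.328]
    - [0,0,0.328]
  grip: [50,50,50]

```text
t: 13.52
ee_pos: [0.4701, -0.0109, 0.106]
tcp_rot: [2.399, 2.028, 0.0]
wrist_force: [-0.2, -0.1, -1.8]
opening: 0.649
finger_force: 42.8
```

```bash
python3 - <<'E'
from go import *
st(); t=bd(63,75); y=np.degrees(BD[2]); print(jog((*t,.1032),y))
from fit import *
v=imaging.grab_frame('scene')[...,2].astype(float); p=arm.state()['ee_pos']
print(fit(T,np.array([p[0],p[1],BD[2]]),'scene',.040,v))
E
```

```text
t 13.525 p [ 0.4701 -0.0109  0.106 ] psi -9.58 z [ 0. -0. -1.] F [-0.2 -0.1 -1.8] open 55.4 ff 42.78828978538513 q [-0.24  0.11  2.2   0.    0.84 -0.07]
([-0.7, 109.4, 2.8], [0.0, -0.0, 0.0017])
(array([ 0.47257006, -0.01625112, -0.18248862]), np.float64(-45.84693145751953))
```

Call:
jog_arm:
  xyz:
    - [0,30,0]
    - [0,60,0]
    - [0,90,0]
    - [-0.7,109.4,0]
    - [-0.7,109.4,0]
    - [-0.7,109.4,0]
  rotation:
    - [0,0,0]
    - [0,0,0]
    - [0,0,0]
    - [0,0,0]
    - [0,0,0]
    - [0,0,0]
  grip: [50,50,50,50,50,50]

```text
t: 14.32
ee_pos: [0.5769, -0.0299, 0.1053]
tcp_rot: [-2.399, -2.026, 0.002]
wrist_force: [0.3, 0.2, -2.5]
opening: 0.651
finger_force: 42.9
```

```bash
python3 - <<'E'
from go import *
st(); t=bd(63,75); y=np.degrees(BD[2]); print(jog((*t,.099),y))
im=imaging.grab_frame('scene'); a=im[170:270,210:340]; a=cv2.resize(a[:,:,::-1],None,fx=6,fy=6,interpolation=cv2.INTER_CUBIC)
from fit import T,place
p=arm.state()['ee_pos']; psi=np.arctan2(*R.from_rotvec(arm.state()['tcp_rot']).as_matrix()[[1,0],1])
def dr(P,z,col):
    uv=(proj('scene',np.c_[P,np.full(len(P),z)])-[210,170]+.5)*6-.5; cv2.polylines(a,[np.round(uv).astype(np.int32)],True,col,1,cv2.LINE_AA)
dr(place(T,(p[0],p[1],psi)),.041,(255,0,255)); dr(place(T,(*t,BD[2])),.024,(0,200,0))
cv2.imwrite('pics/g4.png',a)
E
```

```text
t 14.325 p [ 0.5769 -0.0299  0.1053] psi -9.63 z [-0.002  0.    -1.   ] F [ 0.3  0.2 -2.5] open 55.6 ff 42.872081995010376 q [-0.23  0.32  1.94  0.    0.89 -0.06]
([0.2, 0.9, 6.3], [-0.0019, -0.0001, 0.0009])
```

View pics/g4.png

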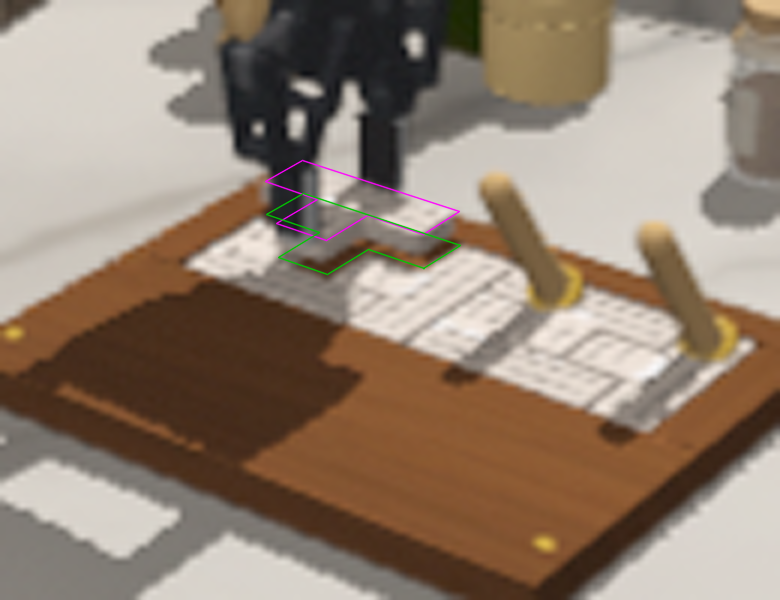

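The T (magenta) sits over its seat (green). Lowering it.

Call:
jog_arm:
  xyz:
    - [0.2,0.9,2.5]
    - [0.2,0.9,4.5]
    - [0.2,0.9,6]
    - [0.2,0.9,7.5]
    - [0.2,0.9,8.5]
    - [0.2,0.9,8.5]
  rotation:
    - [0,0,0]
    - [0,0,0]
    - [0,0,0]
    - [0,0,0]
    - [0,0,0]
    - [0,0,0]
  grip: [50,50,50,50,50,50]

```text
t: 15.12
ee_pos: [0.5788, -0.0301, 0.0972]
tcp_rot: [-2.401, -2.026, 0.0]
wrist_force: [-0.4, 0.1, -1.5]
opening: 0.65
finger_force: 42.9
```

```bash
python3 - <<'E'
from go import *
st(); print(arm.state()['ft_torque'])
E
```

```text
t 15.125 p [ 0.5788 -0.0301  0.0972] psi -9.68 z [-0.  0. -1.] F [-0.4  0.1 -1.5] open 55.5 ff 42.87172794342041 q [-0.23  0.34  1.93 -0.    0.87 -0.06]
[-0.06334946  0.0140166   0.01559424]
```

Call:
jog_arm:
  xyz:
    - [0,0,1.5]
    - [0,0,2.5]
    - [0,0,2.5]
    - [0,0,2.5]
    - [0,0,2.5]
    - [0,0,-20]
    - [0,0,-60]
    - [0,0,-90]
  rotation:
    - [0,0,0]
    - [0,0,0]
    - [0,0,0]
    - [0,0,0]
    - [0,0,0]
    - [0,0,0]
    - [0,0,0]
    - [0,0,0]
  grip: [50,50,70,70,70,70,70,70]

```text
t: 16.12
ee_pos: [0.5793, -0.0302, 0.1891]
tcp_rot: [2.4, 2.025, 0.001]
wrist_force: [0.3, 0.2, -0.1]
opening: 0.818
finger_force: 0.0
```

```bash
python3 - <<'E'
from go import *
st(); im=imaging.grab_frame('scene'); a=im[170:270,210:340]; a=cv2.resize(a[:,:,::-1],None,fx=6,fy=6,interpolation=cv2.INTER_CUBIC)
cv2.imwrite('pics/g5.png',a)
from scipy.optimize import least_squares
# cup silhouette (yellow) -> fit axis foot point in both views by the outline of two rims
def hull(x,y):
    t=np.linspace(0,2*np.pi,60,endpoint=False)
    return np.r_[np.c_[x+.030*np.cos(t),y+.030*np.sin(t),0*t],np.c_[x+.0255*np.cos(t),y+.0255*np.sin(t),0*t+.075]]
for n in('top','scene'):
    i=im if n=='scene' else imaging.grab_frame(n)
    h=cv2.cvtColor(i,cv2.COLOR_RGB2HSV); m=((h[...,0]>12)&(h[...,0]<32)&(h[...,1]>130)&(h[...,2]>70)).astype(np.uint8)
    c=proj(n,[[.402,.218,.037]])[0].astype(int); w=np.zeros_like(m); w[c[1]-30:c[1]+30,c[0]-30:c[0]+30]=1; m&=w
    k,lab,stt,cen=cv2.connectedComponentsWithStats(m); j=1+np.argmax(stt[1:,4]); print(n,stt[j])
    ctr=stt[j]
    def res(p):
        q=cv2.convexHull(proj(n,hull(*p)).astype(np.float32)); M=cv2.moments(q); return [M['m10']/M['m00']-cen[j][0],M['m01']/M['m00']-cen[j][1]]
    r=least_squares(res,[.402,.218],diff_step=1e-3); q=proj(n,hull(*r.x)); print(n,r.x.round(4),q.min(0),q.max(0))
E
```

```text
t 16.125 p [ 0.5793 -0.0302  0.1891] psi -9.68 z [ 0.002 -0.    -1.   ] F [ 0.3  0.2 -0.1] open 69.9 ff 0.0 q [-0.23  0.2   1.9  -0.    1.04 -0.06]
top [174 251  20  19 280]
top [0.3974 0.2234] [171.73631404 249.20758205] [195.01130887 269.95768059]
scene [138 198  23  34 631]
scene [0.3955 0.2202] [136.97588351 196.29193675] [161.59210084 231.91490431]
```

View pics/g5.png

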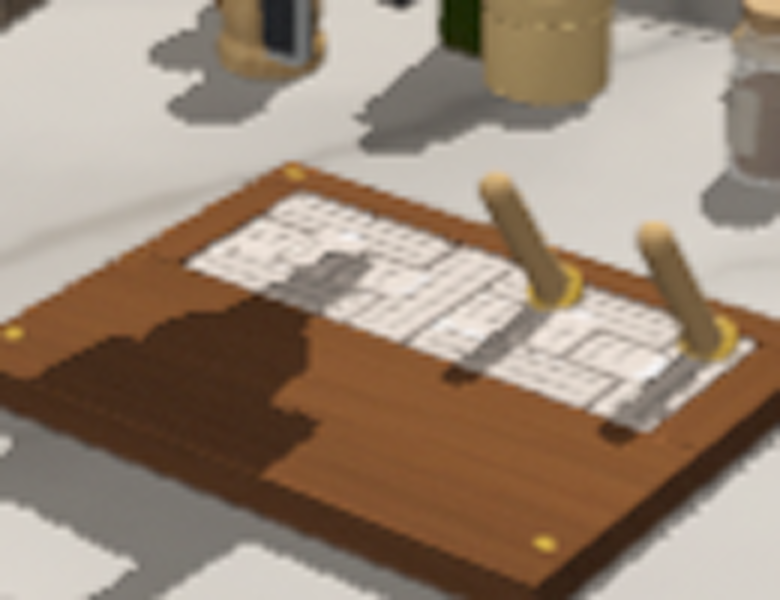

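The floor is complete and flush: both stones are seated around (330,250). Now the cup, at about (0.399, 0.221).

```bash
python3 - <<'E'
from go import *
print(jog((.399,.221,.19),80.3)); print(jog((.48,.1,.19),30))
E
```

```text
([217.3, -221.9, -0.1], [0.0066, 0.0074, -1.5704])
([111.7, -121.8, 0.8], [0.0084, 0.0036, -0.6925])
```

Call:
jog_arm:
  xyz:
    - [37,-41,0]
    - [74,-81,0]
    - [111,-121,0]
    - [146,-155,0]
    - [182,-188,0]
    - [217.3,-221.9,0]
    - [217.3,-221.9,0]
    - [217.3,-221.9,0]
  rotation:
    - [0,0,-0.18]
    - [0,0,-0.36]
    - [0,0,-0.54]
    - [0,0,-0.72]
    - [0,0,-0.9]
    - [0,0,-1.08]
    - [0,0,-1.26]
    - [0,0,-1.44]
  grip: [82,82,82,82,82,82,82,82]

```text
t: 17.23
ee_pos: [0.3955, 0.222, 0.1861]
tcp_rot: [-0.457, -3.107, 0.001]
wrist_force: [0.7, 0.2, -0.3]
opening: 0.962
finger_force: 0.0
```

Call:
jog_arm:
  xyz:
    - [0,0,0]
    - [0,0,0]
    - [0,0,0]
    - [0,0,0]
  rotation:
    - [0,0,-0.13]
    - [0,0,-0.13]
    - [0,0,-0.13]
    - [0,0,-0.13]
  grip: [82,82,82,82]

```text
t: 17.73
ee_pos: [0.3966, 0.2214, 0.1871]
tcp_rot: [-0.268, -3.13, 0.0]
wrist_force: [0.1, -0.2, 0.0]
opening: 0.96
finger_force: 0.0
```

```bash
python3 - <<'E'
from go import *
st(); print(jog((.399,.221,.105),80.3))
im=imaging.grab_frame('scene'); a=im[150:250,90:220]; a=cv2.resize(a[:,:,::-1],None,fx=6,fy=6,interpolation=cv2.INTER_CUBIC)
t=np.linspace(0,2*np.pi,40)
for r,z in((.03,0),(.0255,.075)):
    uv=(proj('scene',np.c_[.399+r*np.cos(t),.221+r*np.sin(t),0*t+z])-[90,150]+.5)*6-.5; cv2.polylines(a,[np.round(uv).astype(np.int32)],True,(255,0,255),1,cv2.LINE_AA)
cv2.imwrite('pics/g6.png',a)
E
```

```text
t 17.725 p [0.3966 0.2214 0.1871] psi 80.2 z [-0. -0. -1.] F [ 0.1 -0.2  0. ] open 82.0 ff 0.0 q [ 0.29 -0.08  2.2   0.    1.02 -1.11]
([-2.4, 0.1, 82.1], [-0.0002, -0.0004, -0.0017])
```

View pics/g6.png

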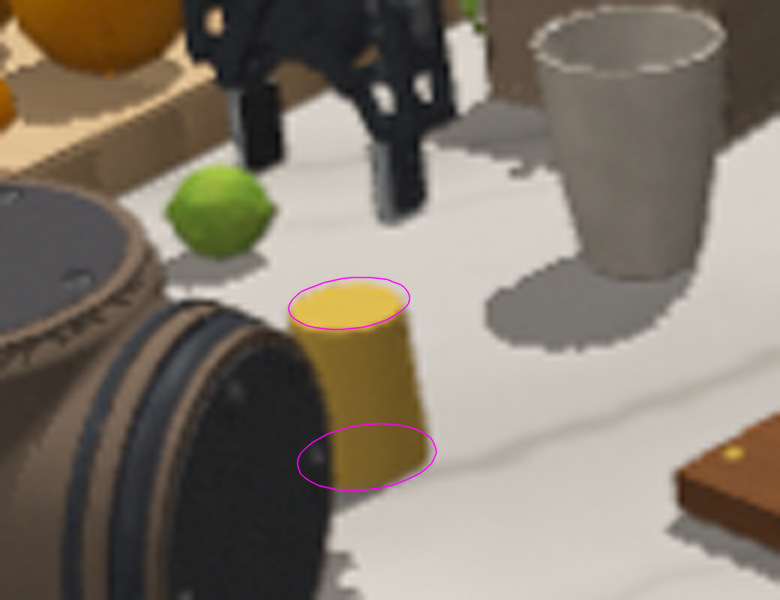

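The magenta rims predicted at (0.399, 0.221) match the cup at (350,305)–(365,455) to 1–2 mm. Descending to grasp it.

Call:
jog_arm:
  xyz:
    - [-1,0,40]
    - [-1,0,75]
    - [-1.4,0,82]
    - [-1.4,0,82]
    - [-1.4,0,82]
    - [-1.4,0,82]
  rotation:
    - [0,0,0]
    - [0,0,0]
    - [0,0,0]
    - [0,0,0]
    - [0,0,0]
    - [0,0,0]
  grip: [82,82,82,82,82,82]

```text
t: 18.52
ee_pos: [0.3989, 0.2215, 0.1067]
tcp_rot: [0.266, 3.128, 0.002]
wrist_force: [-0.6, -0.1, 0.2]
opening: 0.96
finger_force: 0.0
```

Call:
jog_arm:
  xyz:
    - [0,0,0]
    - [0,0,0]
    - [0,0,0]
    - [0,0,0]
    - [0,0,0]
    - [0,0,0]
  rotation:
    - [0,0,0]
    - [0,0,0]
    - [0,0,0]
    - [0,0,0]
    - [0,0,0]
    - [0,0,0]
  grip: [45,45,45,45,45,45]
  grip_force: 35

```text
t: 19.27
ee_pos: [0.3984, 0.2214, 0.1063]
tcp_rot: [0.266, 3.13, 0.0]
wrist_force: [-2.0, -0.5, 5.3]
opening: 0.622
finger_force: 36.2
```

```bash
cat >> go.py <<'E'
def cuppose(psi,tilt,d,peg=(24,-30),ztip=.099,g=.0):
    """TCP pose with the cup's inner foot a distance d (m) off the peg tip along the peg, g = TCP to cup foot inside along tool z"""
    M=axes(psi,tilt); u=-M[:,2]; t=np.r_[bd(*peg),ztip]; return t+u*(d+g)
E
python3 - <<'E'
from go import *
st(); g=arm.state()['ee_pos'][2]-.068; print('g',g)
psi=np.degrees(BD[2])+90
for tl,d in((0,.15),(-35,.10),(-35,.0)): P=cuppose(psi,tl,d,g=g); print(P.round(4),jog(P,psi,tl))
E
```

```text
t 19.275 p [0.3984 0.2214 0.1063] psi 80.27 z [ 0.  0. -1.] F [-2.  -0.5  5.3] open 53.1 ff 36.177220991562535 q [ 0.28  0.08  2.23 -0.    0.84 -1.12]
g 0.038277041190312305
[ 0.5217 -0.1268  0.2873] ([-180.4, -322.3, -181.0], [0.0001, 0.0003, -0.0008])
[ 0.4435 -0.1135  0.2123] ([-101.1, -322.4, -106.0], [-0.0001, -0.6106, -0.0008])
[ 0.5001 -0.1231  0.1304] ([-158.4, -322.4, -24.1], [-0.0001, -0.6106, -0.0008])
```

Cup gripped. I'll use a 25° tilt, which is close to its hanging attitude and easier on reach.

```bash
python3 - <<'E'
from go import *
psi=np.degrees(BD[2])+90; g=.0383
P=cuppose(psi,-25,.1,g=g); print(P.round(4),jog(P,psi,-25)); print(jog((.44,.1,.26),psi)) 
E
```

```text
[ 0.4641 -0.117   0.2243] ([-121.9, -322.4, -118.1], [-0.0, -0.436, -0.0008])
([-61.5, -112.6, -153.7], [0.0001, 0.0003, -0.0008])
```

Call:
jog_arm:
  xyz:
    - [0,0,-45]
    - [-20,-20,-95]
    - [-40,-65,-140]
    - [-60,-115,-150]
    - [-80,-165,-150]
    - [-100,-215,-145]
    - [-121.9,-265,-140]
    - [-121.9,-322.4,-135]
  rotation:
    - [0,0,0]
    - [0,0,0]
    - [0,0,0]
    - [0,0,0]
    - [0,0,0]
    - [0,-0.15,0]
    - [0,-0.3,0]
    - [0,-0.436,0]
  grip: [45,45,45,45,45,45,45,45]

```text
t: 20.27
ee_pos: [0.4639, -0.1188, 0.2406]
tcp_rot: [0.228, 2.692, -0.053]
wrist_force: [0.9, 0.2, -0.7]
opening: 0.624
finger_force: 38.1
```

Call:
jog_arm:
  xyz:
    - [0,0,0]
    - [0,0,0]
    - [0,0,0]
  rotation:
    - [0,0,0]
    - [0,0,0]
    - [0,0,0]
  grip: [45,45,45]

```text
t: 20.65
ee_pos: [0.4641, -0.1159, 0.2405]
tcp_rot: [0.226, 2.697, -0.05]
wrist_force: [0.5, 1.1, -0.0]
opening: 0.624
finger_force: 38.2
```

```bash
python3 - <<'E'
from go import *
st(); psi=np.degrees(BD[2])+90; g=.0383
for d in(.1,.02,0): P=cuppose(psi,-25,d,g=g); print(P.round(4),jog(P,psi,-25))
for n in('scene','top'):
    imaging.grab_frame(n); m=np.r_[bd(24,-30),.099]; print(n,'tip pred',proj(n,m).round(1),[(np.round(r['location'],1),round(r['conf'],2)) for r in imaging.tip_of('peg_left_tip',n)[:2]])
im=imaging.grab_frame('scene'); a=im[110:260,200:360]; a=cv2.resize(a[:,:,::-1],None,fx=4,fy=4,interpolation=cv2.INTER_CUBIC)
s=arm.state(); M=R.from_rotvec(s['tcp_rot']).as_matrix(); t=np.linspace(0,2*np.pi,40)
for r,z in((.03,.1063),(.0255,.0313)):
    P=s['ee_pos']+np.c_[r*np.cos(t),r*np.sin(t),0*t+z]@M.T
    uv=(proj('scene',P)-[200,110]+.5)*4-.5; cv2.polylines(a,[np.round(uv).astype(np.int32)],True,(255,0,255),1,cv2.LINE_AA)
b=(proj('scene',np.array([np.r_[bd(24,-30),.099],np.r_[bd(78,-30),.023]]))-[200,110]+.5)*4-.5; cv2.polylines(a,[np.round(b).astype(np.int32)],False,(0,255,0),1)
cv2.imwrite('pics/g7.png',a)
E
```

```text
t 20.65 p [ 0.4641 -0.1159  0.2405] psi 80.41 z [ 0.416 -0.07  -0.907] F [ 0.5  1.1 -0. ] open 53.3 ff 38.16291839031422 q [-0.51 -0.26  2.28  0.22  0.72 -2.05]
[ 0.4641 -0.117   0.2243] ([6.7, -1.0, 14.7], [0.0008, -0.0006, 0.0014])
[ 0.4974 -0.1227  0.1518] ([6.6, -1.1, 94.7], [0.0008, -0.0006, 0.0014])
[ 0.5058 -0.1241  0.1337] ([6.6, -1.1, 114.7], [0.0008, -0.0006, 0.0014])
scene tip pred [[291.5 200. ]] [(array([289. , 200.5]), 0.88)]
top tip pred [[309.5 216.2]] [(array([309. , 213.3]), 0.57)]
```

View pics/g7.png

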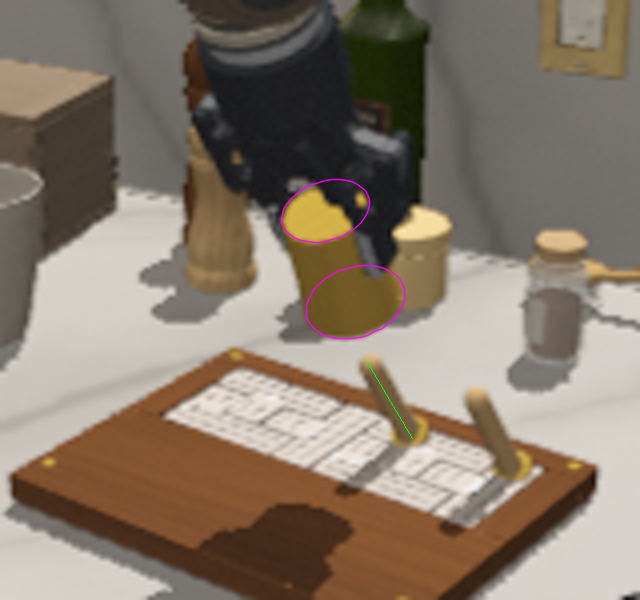

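The cup (magenta rims) hangs tilted over the left peg (green axis at about (370,360)). Lowering it along its own axis.

Call:
jog_arm:
  xyz:
    - [4,-1,15]
    - [6.6,-1.1,35]
    - [6.6,-1.1,55]
    - [6.6,-1.1,75]
    - [6.6,-1.1,90]
    - [6.6,-1.1,98]
    - [6.6,-1.1,102]
    - [6.6,-1.1,102]
  rotation:
    - [0,0,0]
    - [0,0,0]
    - [0,0,0]
    - [0,0,0]
    - [0,0,0]
    - [0,0,0]
    - [0,0,0]
    - [0,0,0]
  grip: [45,45,45,45,45,45,45,45]

```text
t: 21.9
ee_pos: [0.5001, -0.1245, 0.1449]
tcp_rot: [0.229, 2.697, -0.051]
wrist_force: [0.8, -0.4, -1.4]
opening: 0.626
finger_force: 38.2
```

```bash
python3 - <<'E'
from go import *
st(); psi=np.degrees(BD[2])+90; g=.0383
P=cuppose(psi,-25,0,g=g); print(P.round(4),jog(P,psi,-25))
E
```

```text
t 21.9 p [ 0.5001 -0.1245  0.1449] psi 80.28 z [ 0.416 -0.071 -0.907] F [ 0.8 -0.4 -1.4] open 53.4 ff 38.15028884988821 q [-0.49 -0.    2.26  0.29  0.49 -2.11]
[ 0.5058 -0.1241  0.1337] ([-0.2, 1.3, 12.5], [-0.0003, -0.0005, -0.0007])
```

Call:
jog_arm:
  xyz:
    - [0,0.6,4]
    - [0,1,7]
    - [0,1,9]
    - [0,1,11]
    - [0,1,11]
  rotation:
    - [0,0,0]
    - [0,0,0]
    - [0,0,0]
    - [0,0,0]
    - [0,0,0]
  grip: [45,45,45,45,45]

```text
t: 22.52
ee_pos: [0.5048, -0.1243, 0.135]
tcp_rot: [0.23, 2.697, -0.051]
wrist_force: [-0.3, 0.5, -1.4]
opening: 0.622
finger_force: 38.2
```

```bash
python3 - <<'E'
from go import *
st(); print(jog((.5058,-.1241,.1337),np.degrees(BD[2])+90,-25))
E
```

```text
t 22.525 p [ 0.5048 -0.1243  0.135 ] psi 80.27 z [ 0.416 -0.071 -0.907] F [-0.3  0.5 -1.4] open 53.1 ff 38.15427016681049 q [-0.48  0.03  2.25  0.29  0.46 -2.12]
([-0.3, 0.3, 1.5], [-0.0003, -0.0005, -0.0007])
```

Call:
jog_arm:
  xyz:
    - [0,0,1]
    - [0,0,2]
    - [0,0,2.5]
    - [0,0,2.5]
  rotation:
    - [0,0,0]
    - [0,0,0]
    - [0,0,0]
    - [0,0,0]
  grip: [45,45,45,45]

```text
t: 23.02
ee_pos: [0.5061, -0.1245, 0.1341]
tcp_rot: [0.228, 2.697, -0.051]
wrist_force: [-8.3, 2.3, 8.5]
opening: 0.617
finger_force: 39.5
```

Foot contact felt. Releasing and retreating along the tool axis.

Call:
jog_arm:
  xyz:
    - [0,0,-1]
    - [0,0,-1]
    - [0,0,-1]
    - [0,0,-1]
    - [0,0,-1]
    - [0,0,-1]
  rotation:
    - [0,0,0]
    - [0,0,0]
    - [0,0,0]
    - [0,0,0]
    - [0,0,0]
    - [0,0,0]
  grip: [56,60,64,70,76,76]

```text
t: 23.78
ee_pos: [0.5055, -0.1244, 0.1337]
tcp_rot: [0.23, 2.697, -0.051]
wrist_force: [0.6, -0.5, 0.3]
opening: 0.892
finger_force: 0.0
```

```bash
python3 - <<'E'
from go import *
st()
for n in('scene','top'):
    im=imaging.grab_frame(n)
    print(n,[(np.round(r['bbox'],1),round(r['conf'],2)) for r in imaging.spot_in('cup',n)[:2]],[(np.round(r['location'],1),round(r['conf'],2)) for r in imaging.tip_of('cup_foot',n)[:2]],proj(n,np.r_[bd(24,-30),.103]).round(1))
E
```

```text
t 23.775 p [ 0.5055 -0.1244  0.1337] psi 80.27 z [ 0.416 -0.071 -0.906] F [ 0.6 -0.5  0.3] open 76.2 ff 0.0 q [-0.48  0.03  2.25  0.3   0.46 -2.12]
scene [(array([295.9, 210.1,  25.5,  34.2]), 0.6)] [(array([291.5, 201.2]), 0.61), (array([335.3, 195. ]), 0.4)] [[291.5 198.6]]
top [(array([309.3, 207.4,  24.8,  18.7]), 0.86), (array([118.3, 214.3,  14.5,  13.5]), 0.56)] [(array([308.2, 217. ]), 0.74)] [[309.7 216.1]]
```

Forces are zero and the foot point coincides with the peg tip in both views. Backing off.

Call:
jog_arm:
  xyz:
    - [0,0,-10]
    - [0,0,-25]
    - [0,0,-45]
    - [0,0,-70]
    - [0,0,-100]
    - [0,0,-120]
    - [0,0,-120]
    - [0,0,-120]
  rotation:
    - [0,0,0]
    - [0,0,0]
    - [0,0,0]
    - [0,0,0]
    - [0,0,0]
    - [0,0,0]
    - [0,0,0]
    - [0,0,0]
  grip: [82,82,82,82,82,82,82,82]

```text
t: 25.08
ee_pos: [0.4553, -0.1157, 0.242]
tcp_rot: [0.23, 2.698, -0.051]
wrist_force: [-0.6, 0.0, -0.5]
opening: 0.96
finger_force: 0.0
```

```bash
cat > chk.py <<'E'
from go import *
from scipy.optimize import minimize
st()
def yel(n,im):
    h=cv2.cvtColor(im,cv2.COLOR_RGB2HSV); m=((h[...,0]>19)&(h[...,0]<32)&(h[...,1]>150)&(h[...,2]>60)).astype(np.uint8)
    c=proj(n,np.r_[bd(24,-30),.075])[0].astype(int); w=np.zeros_like(m); w[c[1]-28:c[1]+28,c[0]-25:c[0]+25]=1
    k,lab,s,cen=cv2.connectedComponentsWithStats(m&w); j=1+np.argmax(s[1:,4]); return (lab==j).astype(np.uint8),s[j]
for n in('scene','top'):
    im=imaging.grab_frame(n); m,s=yel(n,im)
    t=np.linspace(0,2*np.pi,40)
    for tilt in(15,20,25,30,35):
        M=axes(np.degrees(BD[2])+90,-tilt); u=-M[:,2]; tip=np.r_[bd(24,-30),.099]; best=0
        for dx in np.arange(-.016,.017,.004):   # foot centre offset from the tip, along cup x
            o=tip+dx*M[:,0]
            P=np.r_[o-.068*u+np.c_[.03*np.cos(t),.03*np.sin(t),0*t]@M.T,o+.007*u+np.c_[.0255*np.cos(t),.0255*np.sin(t),0*t]@M.T]
            d=np.zeros_like(m); cv2.fillConvexPoly(d,cv2.convexHull(np.round(proj(n,P)).astype(np.int32)),1)
            iou=(d&m).sum()/(d|m).sum(); best=max(best,(iou,dx))if best else(iou,dx)
        print(n,s[:4],tilt,best)
    print([(np.round(r['bbox'],1),round(r['conf'],2)) for r in imaging.spot_in('cup',n)[:2]])
E
python3 chk.py
```

```text
t 25.075 p [ 0.4553 -0.1157  0.242 ] psi 80.27 z [ 0.416 -0.071 -0.907] F [-0.6  0.  -0.5] open 81.9 ff 0.0 q [-0.52 -0.29  2.3   0.22  0.73 -2.06]
scene [282 192  25  35] 15 (np.float64(0.7687793427230047), np.float64(-0.004))
scene [282 192  25  35] 20 (np.float64(0.7853717026378897), np.float64(0.004))
scene [282 192  25  35] 25 (np.float64(0.8017135862913096), np.float64(0.004))
scene [282 192  25  35] 30 (np.float64(0.7950920245398773), np.float64(0.008))
scene [282 192  25  35] 35 (np.float64(0.7962732919254658), np.float64(0.008))
[(array([295.9, 210.6,  25.1,  38.1]), 0.67)]
top [299 200  19  26] 15 (np.float64(0.7581699346405228), np.float64(-0.004))
top [299 200  19  26] 20 (np.float64(0.7008032128514057), np.float64(0.0))
top [299 200  19  26] 25 (np.float64(0.6603415559772297), np.float64(-0.004))
top [299 200  19  26] 30 (np.float64(0.6276978417266187), np.float64(0.008))
top [299 200  19  26] 35 (np.float64(0.5935374149659864), np.float64(0.008))
[(array([308.8, 213.4,  19.7,  25.9]), 0.74)]
```

Call:
jog_arm:
  xyz:
    - [0,0,-30]
    - [0,0,-40]
    - [0,0,-40]
    - [0,0,-40]
    - [0,0,-40]
    - [0,0,-40]
  rotation:
    - [0,0,0]
    - [0,0,0]
    - [0,0,0]
    - [0,0,0]
    - [0,0,0]
    - [0,0,0]
  grip: [82,82,82,82,82,82]

```text
t: 26.02
ee_pos: [0.4388, -0.1129, 0.2781]
tcp_rot: [0.23, 2.698, -0.05]
wrist_force: [0.4, -0.2, -0.1]
opening: 0.957
finger_force: 0.0
```

```bash
python3 chk.py | grep -v ' [123][05] ('; python3 - <<'E'
from go import *
# brightness of the loose-stone area on the deck plane, sampled at the stones' middles
im=imaging.grab_frame('scene')
for P in((18,75),(33+14,105),(78,75),(48,75),(78,45),(18,45),(-55,-69),(-54,43)):
    u,v=proj('scene',np.r_[bd(*P),.0235])[0].round().astype(int); print(P,im[v,u])
print(arm.hand_in())
E
```

```text
t 26.025 p [ 0.4388 -0.1129  0.2781] psi 80.27 z [ 0.415 -0.071 -0.907] F [ 0.4 -0.2 -0.1] open 81.7 ff 0.0 q [-0.54 -0.39  2.3   0.21  0.83 -2.05]
[(array([295.7, 209.7,  26.4,  36.2]), 0.68)]
[(array([306.9, 211.3,  21.4,  26.4]), 0.92)]
(18, 75) [222 210 200]
(47, 105) [231 220 210]
(78, 75) [218 207 197]
(48, 75) [222 211 202]
(78, 45) [221 210 200]
(18, 45) [215 204 194]
(-55, -69) [132  84  49]
(-54, 43) [135  87  49]
the job is handed in; nothing more can be done
None
```

The L and T stones lie flush in the recess, and the brass cup hangs mouth-down on the left peg with the gripper clear; I handed the job in at about 26 s.

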